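# Hook in the missing rail bracket of the bench drying rack, lock it and lay the rail

### The job

The little drying rack on the bench is missing one bracket. Take the loose bracket, hook its two tabs into the two top slots of the bare upright, level with the bracket on the other upright, and press it down firmly but without forcing it until it is fully home and its spring catch has snapped in. Then lay the loose rail in the cups of both brackets so that it spans them, let go, and leave the other things on the bench and the balance undisturbed.

Things in the scene. Friction and masses are not known exactly. Their poses are not given: they have to be found in the camera images.
- bracket_grip (a point): Loose steel bracket (0.2 to 0.36 kg), standing on its flat bottom left of the balance. Point: middle of its box-shaped arm, half-way up; grip here. Axes: x along the arm to the back plate, y across, z up. Arm 24 mm wide (y), 34 high, from 62 mm before this point to the back plate; pinch it across y, within 10 mm of this point. Rear face of the back plate: 68 mm along +x.
- bracket: The loose bracket; origin on its rear face at the bottom. Back plate 5 mm thick, 34 wide, 96 high. From the rear face two tabs stick out 10 mm on the centre line, one 36 mm above the other: neck 8 mm wide and high, undersides 12 and 48 mm above the bottom, ending in a lip 6 mm wide that hangs 10 mm below the neck. Gap from rear face to lip: 4.5 mm at the lip's tip, 3.5 mm at the neck.
- bracket_heel (a point): Point on the bracket's rear face, centre line, at the underside of the upper tab's neck: 68 mm along x from bracket_grip and 31 mm above it. Axes as the bracket's. Home: this point at slot_foot, axes parallel. The lips pass behind the post's wall only with the rear face pushed right against it (10 to 15 N); going down they wedge tight, which takes 10 to 30 N straight over the tabs.
- bracket_top (a point): Middle of the folded top edge of the bracket's back plate (34 mm across y, 12 mm along x, flat), straight over the tabs: 62 mm along x from bracket_grip, 79 mm above it. Press down here to drive the bracket home; pressed far out on the arm the tabs tend to jam in the slots. Home, it stands 7 mm above the top of the post.
- bracket_catch (a joint): Spring catch of the loose bracket: 6 mm pin sticking 5 mm out of the rear face, 17 to 23 mm above bracket_heel, with a black knob in front. 0 = fully out (m), grows as pushed in (2.4 N at first, 5.4 N at 5 mm). While the tabs enter, the wall above the slot pushes it in; only with the bracket fully home does it spring out into the top of the slot, and the bracket cannot be lifted.
- cup_loose (a point): Middle of the floor of the loose bracket's rail cup: on top of the arm near its front end, 40 mm along -x from bracket_grip and 17 mm above it. The cup is open above and at both sides in y; its two walls stand 26 mm apart in x, flare at the mouth and are 19 mm high.
- upright_bare: Grey square post without a bracket, 40 mm wide, 173 mm high, left or right post of the fixed rack; origin in its front face, 132 mm below slot_foot. Four slots alike, 36 mm apart, on the centre line: 24 mm high, 13 mm wide in the upper half, narrowing to 9.6 mm at the bottom edge; wall 4 mm thick, 22 mm free behind it. The two top slots take the tabs.
- slot_foot (a point): Where bracket_heel belongs: front face of the bare upright, centre line, bottom edge of its topmost slot (140 mm above the bench; the post ends 41 mm higher). Axes: x into the post, y along its face, z up. The tabs pass through the slots with bracket_heel 10 to 16 mm (best 13) above this point; then, rear face held against the post, the bracket goes straight down.
- upright_fitted: The other post, 160 mm beside the bare one, with its bracket already locked in the top slots; origin as on the bare one.
- cup_fitted (a point): Middle of the floor of the rail cup on the bracket that is already fitted; cup and bracket as the loose ones. Axes parallel to slot_foot's.
- rail_mid (a point): Middle of the loose rail, half-way up: flat aluminium bar 240 mm long (y), 20 mm wide (x), 12 mm high (z), 0.16 kg, lying flat near the bench's front edge, left of the balance. Laid in the cups its middle line is 6 mm above their floors, midway between them, ends sticking out.
- rail: The loose rail as a whole; origin 6 mm below rail_mid.
- analytical_balance: Bystander: analytical balance in the middle, x 0.42 to 0.77 m, y -0.07 to 0.19 m, 0.31 m high; fixed.
- mortar_cube: Bystander: grey mortar cube of 50 mm on the bench before the rack; origin at its underside.
- weight_small: Bystander: calibration weight, 19 mm across, 28 mm high; origin at its underside.
- weight_mid: Bystander: calibration weight, 24 mm across, 34 mm high; origin at its underside.
- timer: Bystander: white timer, 62 x 62 x 20 mm, in front of the balance; origin at its underside.

How it is judged:
By the outcome, as a careful person would: the job done as asked, in the order asked, and still so for the second after the job is handed in, with the robot touching nothing.
It also fails if it takes over 72 s, if anything falls off the work surface, if the arm or the gripper's body presses on something with over 40 N, if the wrist force passes 120 N, or if a joint passes its speed limit or range.

### The arm

A 6-joint arm with a two-finger parallel gripper is mounted at the origin on a cart in front of the work surface, level with it; the furniture and walls round the work are solid. World frame = base frame: x ahead of the robot, y to its left, z up, the work surface at z = 0. Lengths are in m, angles in rad, forces in N, time in s.
With the tool pointing down it reaches from about 0.375 to 0.975 m from the base axis. Payload 3.8 kg.
Tool frame: the origin (TCP) lies midway between the tips of the shut fingers; the grasp point (between the pads) lies 19 mm behind it; x points along the fingers, y is the direction in which the jaws open and shut, and the axes are right-handed (so a half turn about x gives the same grasp; the last joint's range is limited). The gripper opens to 88 mm and grips with 3 to 60 N. Pads are 18 mm wide; open, the fingers measure 123 mm over their backs; the gripper's body (75 mm by 187 mm) begins 45 mm behind the grasp point.
Start: joints at [-1.355, 0.264, 1.604, -0, 1.274, -0.037], TCP at [0.169, -0.654, 0.239] pointing down, gripper open.
Joint ranges: [-2.63, 2.63], [-0.94, 2.18], [0.31, 2.57], [-1.31, 4.45], [0, 2.66], [-2.55, 2.55]. Speed limits (rad/s): [2.57, 2.57, 3.14, 3.14, 3.14, 3.14].

### API

Orientations are given as a rotation vector (axis times angle).
In Python, from cell import manip, inverse_kinematics, cams, order gives the robot as it stands. Calls block until the motion is done:
- manip.move_pose(position, orientation): joint-space move of the TCP to a pose.
- manip.move_linear(position, rate=0.15, rot=None): straight line of the TCP; rot=None keeps the orientation; rate is the mean speed in m/s.
- manip.set_joints(angles): joint-space move.
- manip.set_gripper(opening, force=None): finger opening in m; force is the grip in N (None keeps the last); returns when the fingers have stopped.
- manip.dwell(seconds).
- inverse_kinematics(position, orientation): joint angles nearest the present ones, or None.
- manip.state(): the state.
- cams.capture(name): name is "scene" or "top" or "wrist"; returns a dict with "image" (400x640x3 uint8, blue, green, red), "z_map" (400x640 float32, m along the optical axis (not along the pixel's ray), 0 where there is no reading), "intrinsics" (3x3 intrinsics, pixels), "position" and "orientation" of the camera in the world; the wrist camera has in their place "T_tool_cam" (4x4, takes a point from camera to tool coordinates, whose origin is the TCP and whose axes are the tool frame's). Camera axes: x right, y down, z forward; pixel columns grow to the right and rows downward; lengths in m; the calibration is good to about 2 mm. A picture is of the moment at which its call begins: read the wrist's pose just before it.
A pose or a line that the arm cannot do raises manip.IKError and nothing moves.
- order.close_job(): hands the job in, once; it reports no verdict.
The state is a dict: "clock": time; "joint_pos": joint angles; "joint_velocities": joint speeds; "tau": joint torques, N m; "tool_pos": TCP position; "tcp_rot": TCP orientation; "contact_force": force on the tool from outside, world axes, zero at the start; "moment": the same for the moment, N m; "gripper_width": finger opening in m.
Only numpy, scipy, OpenCV 4.12 (cv2) and the standard library are available. Lean on these libraries where they do the work, as an engineer would, in place of code of your own. Each camera call takes 0.05 s, during which the arm holds its last target.

## Working session

There is one attempt and no reset: what is moved stays moved. The work goes in short steps, each a Python script; the robot and the scene stay as the last script left them, time stands still between calls to the robot, and variables do not carry over. Pictures are saved under pics/ and viewed, and the job is handed in when it is done.

```bash
mkdir -p pics; ls; python3 - <<'E'
from cell import manip,cams
import cv2,numpy as np
s=manip.state();print({k:np.round(v,3) for k,v in s.items()})
for n in("scene","top","wrist"):
    c=cams.capture(n);cv2.imwrite(f"pics/a_{n}.png",c["image"]);np.savez(f"pics/a_{n}.npz",**c)
    print(n,{k:np.round(v,3).tolist() for k,v in c.items() if k not in("image","z_map")})
E
```

```text
pics
{'clock': np.float64(0.0), 'joint_pos': array([-1.355,  0.265,  1.605,  0.   ,  1.274, -0.037]), 'joint_velocities': array([-0.   , -0.   , -0.   , -0.   ,  0.001, -0.001]), 'tau': array([-4.0000e-03, -5.0212e+01, -3.5688e+01,  7.3000e-02,  3.0000e-02,
       -0.0000e+00]), 'tool_pos': array([ 0.169, -0.653,  0.237]), 'tcp_rot': array([ 2.088,  0.268, -2.088]), 'contact_force': array([-0.063,  0.671,  0.419]), 'moment': array([-0.002,  0.01 ,  0.013]), 'gripper_width': np.float64(0.088)}
scene {'intrinsics': [[427.153, 0.0, 324.196], [0.0, 427.153, 195.013], [0.0, 0.0, 1.0]], 'position': [-0.351, 0.557, 0.692], 'orientation': [-1.166, 2.039, -1.198]}
top {'intrinsics': [[392.025, 0.0, 320.525], [0.0, 392.025, 201.872], [0.0, 0.0, 1.0]], 'position': [0.335, 0.009, 1.119], 'orientation': [-2.122, 2.117, -0.175]}
wrist {'intrinsics': [[328.755, 0.0, 314.306], [0.0, 328.755, 196.211], [0.0, 0.0, 1.0]], 'T_tool_cam': [[-0.002, -0.279, 0.96, -0.146], [1.0, -0.001, 0.002, 0.001], [0.0, 0.96, 0.279, -0.072], [0.0, 0.0, 0.0, 1.0]]}
```

View pics/a_scene.png

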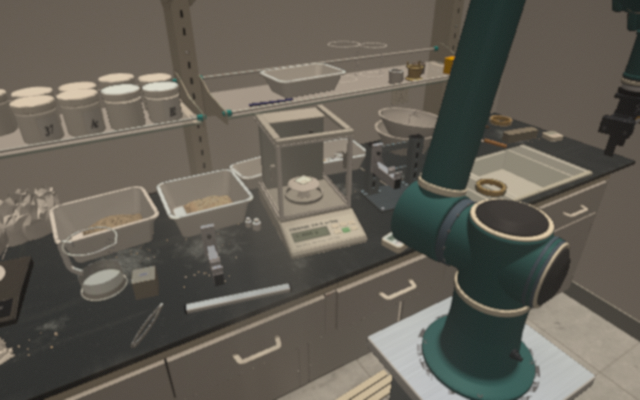

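View pics/a_top.png

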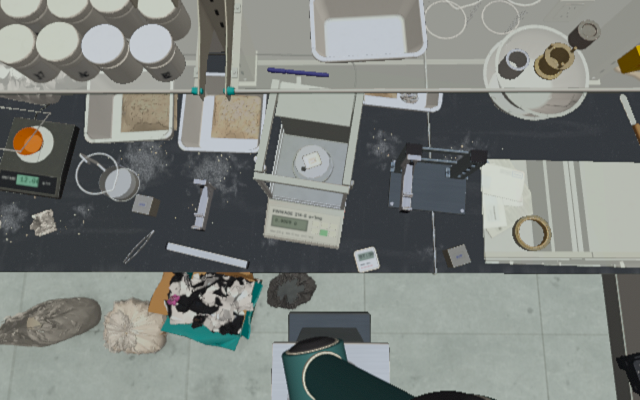

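View pics/a_wrist.png

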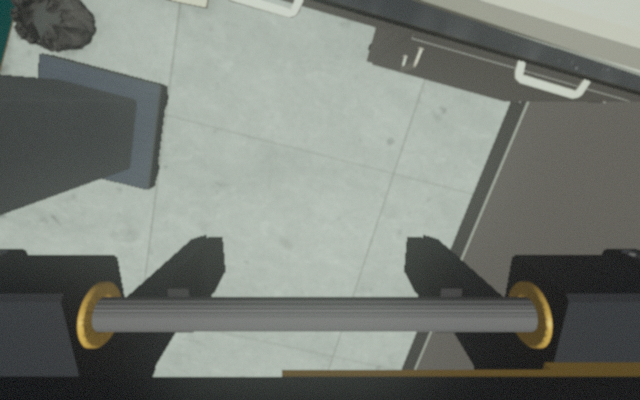

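```bash
cat > h.py <<'E'
import numpy as np,cv2
from scipy.spatial.transform import Rotation as R
def cloud(c,T=None):
    K=c["intrinsics"];z=c["z_map"];v,u=np.mgrid[:z.shape[0],:z.shape[1]]
    p=np.stack([(u-K[0,2])/K[0,0]*z,(v-K[1,2])/K[1,1]*z,z],-1)
    if T is None:
        return p@R.from_rotvec(c["orientation"]).as_matrix().T+c["position"]
    return p@T[:3,:3].T+T[:3,3]
def toolT(s):
    T=np.eye(4);T[:3,:3]=R.from_rotvec(s["tcp_rot"]).as_matrix();T[:3,3]=s["tool_pos"];return T
def project(c,P,T=None):
    if T is None:
        T=np.eye(4);T[:3,:3]=R.from_rotvec(c["orientation"]).as_matrix();T[:3,3]=c["position"]
    q=(np.asarray(P)-T[:3,3])@T[:3,:3];K=c["intrinsics"]
    return np.stack([q[...,0]/q[...,2]*K[0,0]+K[0,2],q[...,1]/q[...,2]*K[1,1]+K[1,2]],-1)
def ray_plane(c,uv,z,T=None):
    if T is None:
        T=np.eye(4);T[:3,:3]=R.from_rotvec(c["orientation"]).as_matrix();T[:3,3]=c["position"]
    K=c["intrinsics"];uv=np.atleast_2d(uv).astype(float)
    d=np.stack([(uv[:,0]-K[0,2])/K[0,0],(uv[:,1]-K[1,2])/K[1,1],np.ones(len(uv))],-1)@T[:3,:3].T
    return T[:3,3]+d*((z-T[2,3])/d[:,2:])
E
python3 - <<'E'
from h import *
t=np.load("pics/a_top.npz");im=t["image"];P=cloud(t)
cv2.imwrite("pics/t1.png",cv2.resize(im[130:270,375:495],None,fx=5,fy=5,interpolation=cv2.INTER_CUBIC)[:600])
cv2.imwrite("pics/t2.png",cv2.resize(im[150:275,130:270],None,fx=4.5,fy=4.5,interpolation=cv2.INTER_CUBIC))
s=np.load("pics/a_scene.npz")["image"]
cv2.imwrite("pics/s1.png",np.hstack([cv2.resize(s[210:310,150:300],(400,267)),cv2.resize(s[125:225,350:450],(267,267))]))
for u,v in[(203,200),(150,230),(410,150),(480,158),(432,185),(458,256),(205,250),(100,220)]:print(u,v,P[v,u].round(3))
E
```

```text
203 200 [0.538 0.36  0.033]
150 230 [0.456 0.518 0.001]
410 150 [ 0.637 -0.197  0.181]
480 158 [ 0.617 -0.369  0.18 ]
432 185 [ 0.588 -0.295  0.008]
458 256 [ 0.382 -0.343  0.053]
205 250 [ 0.399  0.356 -0.001]
100 220 [ 0.485  0.668 -0.002]
```

View pics/t1.png

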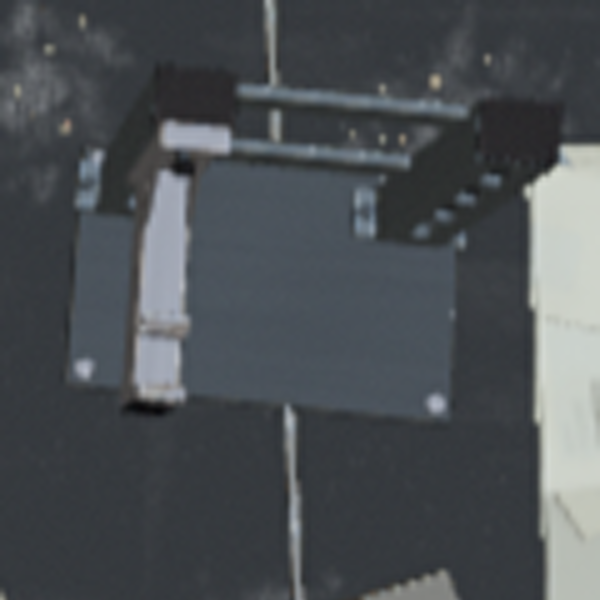

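View pics/t2.png

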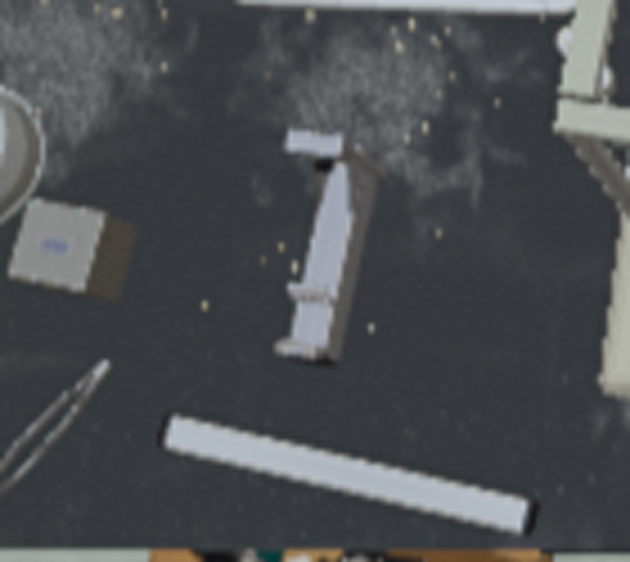

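View pics/s1.png

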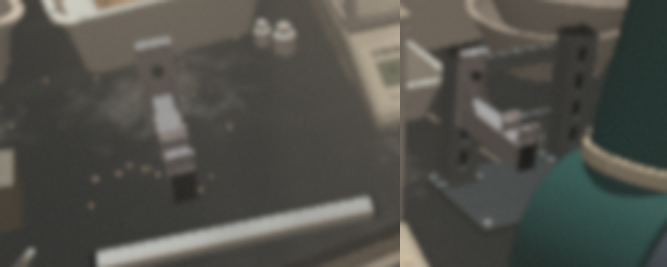

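```bash
python3 - <<'E'
from h import *
t=np.load("pics/a_top.npz");im=t["image"];P=cloud(t)
def rect(sel,name):
    q=P[sel];
    r=cv2.minAreaRect(q[:,:2].astype(np.float32)*1000);print(name,len(q),np.round(r[0],1),np.round(r[1],1),round(r[2],1),"z",np.median(q[:,2]).round(4))
def box(u0,u1,v0,v1):
    m=np.zeros(im.shape[:2],bool);m[v0:v1,u0:u1]=1;return m
Z=P[...,2]
rect(box(395,425,138,165)&(Z>.172)&(Z<.2),"fitted top")
rect(box(465,490,140,170)&(Z>.172)&(Z<.2),"bare top")
rect(box(160,255,240,272)&(Z>.007)&(Z<.02),"rail")
b=box(185,220,172,235)
rect(b&(Z>.027)&(Z<.042),"arm top");rect(b&(Z>.08)&(Z<.105),"plate top");rect(b&(Z>.045)&(Z<.06),"cup walls")
rect(box(443,475,240,272)&(Z>.04)&(Z<.06),"cube R");rect(box(130,162,192,218)&(Z>.04)&(Z<.06),"cube L")
rect(box(350,385,240,275)&(Z>.012)&(Z<.03),"timer")
for u,v in[(330,92),(250,92),(450,92),(420,60),(560,90),(500,150),(500,200),(530,235),(215,60),(225,120),(230,105)]:print(u,v,P[v,u].round(3))
E
```

```text
fitted top 267 [ 633.  -205.9] [40.8 44.6] 85.1 z 0.1825
bare top 235 [ 623.  -364.8] [40.1 32.5] 84.5 z 0.1819
rail 611 [389.  349.3] [245.5  59.3] 86.1 z 0.0124
arm top 341 [520.  360.8] [ 29. 129.] 78.9 z 0.0343
plate top 59 [578.2 352.5] [35.3 12.5] 82.3 z 0.0961
cup walls 82 [525.  358.8] [ 27.4 138.5] 78.9 z 0.0522
cube R 371 [ 384.9 -345. ] [50.1 51.1] 17.5 z 0.051
cube L 340 [524.9 523.1] [50.9 49.7] 79.4 z 0.0503
timer 497 [ 375.1 -100.4] [61.2 61.9] 14.3 z 0.021
330 92 [0.722 0.002 0.324]
250 92 [0.723 0.176 0.325]
450 92 [ 0.728 -0.261  0.312]
420 60 [ 0.802 -0.198  0.315]
560 90 [ 0.723 -0.49   0.329]
500 150 [ 0.694 -0.5    0.004]
500 200 [ 0.544 -0.487  0.008]
530 235 [ 0.443 -0.562  0.009]
215 60 [ 0.989  0.358 -0.   ]
225 120 [0.777 0.308 0.034]
230 105 [0.822 0.295 0.038]
```

```bash
cat >> h.py <<'E'
TTC=np.load("pics/a_wrist.npz")["T_tool_cam"]
def toolR(a,yaw,sgn):
    # tool x points forward(yaw)/down by a ; sgn=-1: camera on upper/near side
    x=np.array([np.cos(a)*np.cos(yaw),np.cos(a)*np.sin(yaw),-np.sin(a)])
    z=sgn*np.array([np.sin(a)*np.cos(yaw),np.sin(a)*np.sin(yaw),np.cos(a)])
    return np.stack([x,np.cross(z,x),z],1)
def look(target,dist,a,yaw,sgn):
    Rt=toolR(a,yaw,sgn);Rc=Rt@TTC[:3,:3];cam=np.asarray(target)-dist*Rc[:,2]
    return cam-Rt@TTC[:3,3],R.from_matrix(Rt).as_rotvec()
E
python3 - <<'E'
from h import *
from cell import manip,inverse_kinematics as ik
s=manip.state();print(toolT(s).round(2))
for tgt in([.6,-.365,.14],[.54,.355,.04]):
  for sgn in(1,-1):
    for a in(25,35,45,60,75,90):
      for d in(.25,.3,.35):
        p,o=look(tgt,d,np.radians(a),-.06,sgn);j=ik(p,o)
        if j is not None:print(tgt,sgn,a,d,p.round(3),np.round(j,2))
for yaw in(-.06,np.pi/2-.06):
  for sgn in(1,-1):
    print("down",yaw,sgn,[np.round(ik(np.array(p),R.from_matrix(toolR(np.pi/2,yaw,sgn)).as_rotvec()),2) if ik(np.array(p),R.from_matrix(toolR(np.pi/2,yaw,sgn)).as_rotvec()) is not None else None for p in([.52,.355,.004],[.54,-.36,.1],[.5,-.28,.13],[.59,-.36,.2],[.4,.35,.01])])
E
```

```text
[[-0.    0.25 -0.97  0.17]
 [ 0.   -0.97 -0.25 -0.65]
 [-1.   -0.   -0.    0.24]
 [ 0.    0.    0.    1.  ]]
[0.6, -0.365, 0.14] 1 25 0.25 [ 0.516 -0.361  0.182] [-1.09  0.08  2.37  1.69  0.9   2.35]
[0.6, -0.365, 0.14] 1 25 0.3 [ 0.467 -0.359  0.189] [-1.2   0.01  2.42  1.59  0.97  2.37]
[0.6, -0.365, 0.14] 1 25 0.35 [ 0.418 -0.356  0.197] [-1.33 -0.05  2.46  1.48  1.05  2.39]
[0.6, -0.365, 0.14] 1 75 0.25 [ 0.578 -0.365  0.231] [-0.67  0.15  1.77  0.18  1.01 -2.26]
[0.6, -0.365, 0.14] 1 75 0.3 [ 0.552 -0.364  0.274] [-0.7   0.08  1.77  0.18  1.08 -2.28]
[0.6, -0.365, 0.14] 1 75 0.35 [ 0.526 -0.362  0.317] [-0.73  0.02  1.76  0.18  1.16 -2.29]
[0.6, -0.365, 0.14] 1 90 0.25 [ 0.602 -0.367  0.234] [-0.58  0.32  1.54  0.    1.28 -2.09]
[0.6, -0.365, 0.14] 1 90 0.3 [ 0.588 -0.366  0.282] [-0.59  0.28  1.51  0.    1.36 -2.1 ]
[0.6, -0.365, 0.14] 1 90 0.35 [ 0.575 -0.365  0.33 ] [-0.6   0.24  1.47  0.    1.43 -2.11]
[0.6, -0.365, 0.14] -1 25 0.25 [ 0.514 -0.358  0.177] [-1.09  0.08  2.38  1.7   0.9  -0.81]
[0.6, -0.365, 0.14] -1 25 0.3 [ 0.477 -0.356  0.21 ] [-1.17 -0.03  2.4   1.57  0.95
[... 3315 characters left out ...]
8 , -0.84])]
down -0.06 -1 [array([ 0.56,  0.41,  1.88, -0.  ,  0.85,  2.19]), array([-0.63,  0.33,  1.79, -0.  ,  1.02,  1.  ]), array([-0.55,  0.17,  1.93, -0.  ,  1.04,  1.08]), array([-0.58,  0.32,  1.61, -0.  ,  1.22,  1.05]), array([ 0.67,  0.25,  2.09, -0.  ,  0.8 ,  2.3 ])]
down 1.5107963267948965 1 [array([ 0.56,  0.41,  1.88,  0.  ,  0.85, -2.52]), None, None, None, array([ 0.67,  0.25,  2.09, -0.  ,  0.8 , -2.41])]
down 1.5107963267948965 -1 [array([0.56, 0.41, 1.88, 0.  , 0.85, 0.62]), array([-0.63,  0.33,  1.79, -0.  ,  1.02, -0.57]), array([-0.55,  0.17,  1.93,  0.  ,  1.04, -0.49]), array([-0.58,  0.32,  1.61,  0.  ,  1.22, -0.52]), array([0.67, 0.25, 2.09, 0.  , 0.8 , 0.73])]
```

```bash
python3 - <<'E'
from h import *
from cell import manip,cams
p,o=look([.6,-.33,.14],.3,np.radians(42),-.06,-1)
manip.move_pose(p,o)
s=manip.state();c=cams.capture("wrist")
np.savez("pics/b.npz",T=toolT(s)@TTC,**c);cv2.imwrite("pics/b.png",c["image"])
print(s["clock"],s["tool_pos"],p)
E
```

```text
1.8333 [ 0.50289084 -0.32350514  0.24396318] [ 0.50270178 -0.32258834  0.243283  ]
```

View pics/b.png

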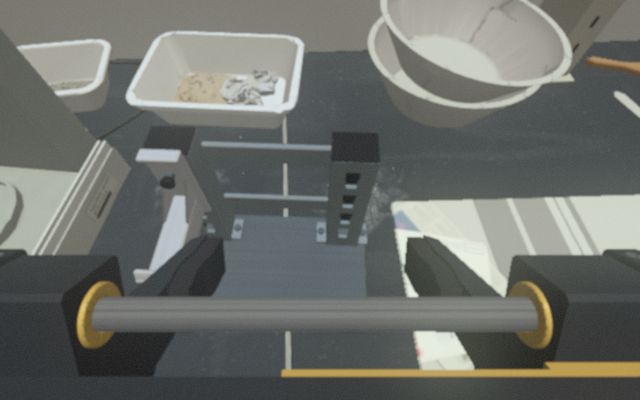

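```bash
python3 - <<'E'
from h import *
c=np.load("pics/b.npz");im=c["image"];P=cloud(c,c["T"]);Z=P[...,2]
cv2.imwrite("pics/b1.png",cv2.resize(im[125:250,310:400],None,fx=6,fy=6,interpolation=cv2.INTER_CUBIC)[:600])
cv2.imwrite("pics/b2.png",cv2.resize(im[120:290,125:225],None,fx=3.5,fy=3.5,interpolation=cv2.INTER_CUBIC))
m=np.zeros(Z.shape,bool);m[125:250,310:400]=1
q=P[m&(Z>.172)&(Z<.2)];print("top",cv2.minAreaRect(q[:,:2].astype(np.float32)*1000),np.median(q[:,2]))
# front face fit
f=m&(Z>.03)&(Z<.17);q=P[f]
n=np.array([1,.0,0]);best=None
x0=np.median(q[:,0]);print("medx",x0)
k=np.abs(q[:,0]-.6)<.012;qq=q[k]
for _ in range(6):
    A=np.c_[qq[:,1]+.365,qq[:,2]-.1,np.ones(len(qq))];s=np.linalg.lstsq(A,qq[:,0],rcond=None)[0]
    r=q[:,0]-np.c_[q[:,1]+.365,q[:,2]-.1,np.ones(len(q))]@s;qq=q[np.abs(r)<.002]
print(s,len(qq),qq.min(0),qq.max(0))
m=np.zeros(Z.shape,bool);m[120:250,125:200]=1
q=P[m&(Z>.172)&(Z<.2)];print("ftop",cv2.minAreaRect(q[:,:2].astype(np.float32)*1000),np.median(q[:,2]))
E
```

```text
top ((622.422607421875, -367.1433410644531), (40.14912796020508, 33.29673385620117), 83.90664672851562) 0.18136497875404667
medx 0.6081624391671692
[ 1.05143950e-01 -9.44264321e-05  6.07066445e-01] 2306 [ 0.60397953 -0.38558961  0.03002748] [ 0.61098003 -0.34556553  0.16999428]
ftop ((633.4227294921875, -207.4893035888672), (41.14582061767578, 45.744163513183594), 83.3993148803711) 0.18157603115182833
```

View pics/b1.png

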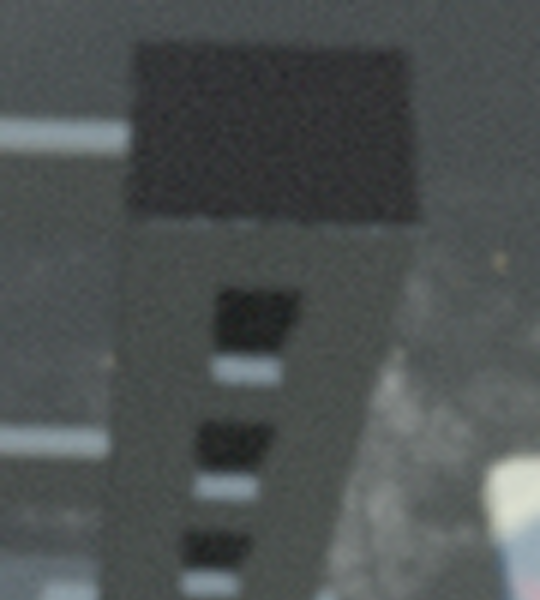

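View pics/b2.png

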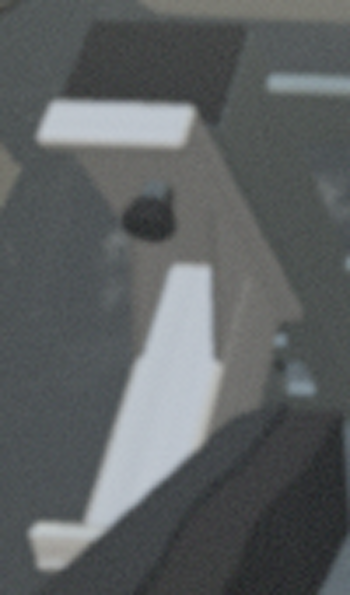

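```bash
python3 - <<'E'
from h import *
c=np.load("pics/b.npz");T=c["T"];P=cloud(c,T)
print(ray_plane(c,[[310+245/6,125+384/6]],.14,T), ray_plane(c,[[310+226/6,125+499/6]],.104,T))
# gray profile edges at rows
g=cv2.cvtColor(c["image"],cv2.COLOR_BGR2GRAY)
for v in (186,187,188,189,206,207,208): print(v,P[v,351].round(4),g[v,338:366])
# post side edges on front face at rows
for v in (170,180,190,200):
    row=P[v,310:400];k=np.where(np.abs(row[:,0]-.6071-.105*(row[:,1]+.365))<.003)[0];print(v,row[k[0]].round(4),row[k[-1]].round(4))
t=np.load("pics/a_top.npz")
E
```

```text
[[ 0.60648326 -0.36543846  0.14      ]] [[ 0.60656916 -0.36568858  0.104     ]]
186 [ 0.6091 -0.3658  0.1411] [ 77  73  72  70  70  73  81 108 127 137 142 141 142 142 138 142 139 126
 109  86  76  73  75  77  76  78  76  76]
187 [ 0.6087 -0.3659  0.14  ] [ 70  74  77  77  72  76  78  98 120 130 135 137 134 137 138 138 136 131
 112  84  76  76  75  75  74  74  74  76]
188 [ 0.6073 -0.3657  0.1404] [ 73  71  72  73  75  76  74  88 102 108 118 119 113 118 120 119 120 114
 103  82  75  74  75  78  74  76  80  74]
189 [ 0.6072 -0.3658  0.1388] [71 76 74 74 71 72 73 74 78 86 87 89 86 93 93 91 94 91 87 75 75 72 76 76
 76 80 76 78]
206 [ 0.6081 -0.3692  0.1055] [ 72  77  79  83 104 125 136 140 141 140 142 144 140 138 117  89  81  75
  75  71  76  78  76  79  77  76  79  80]
207 [ 0.6079 -0.3693  0.1038] [ 75  69  73  81 100 112 125 126 128 127 128 129 129 125 109  89  78  75
  77  79  80  76  74  80  79  75  76  78]
208 [ 0.6062 -0.369   0.1046] [ 80  73  76  75  82  91  92  94  97  97 102 105 101  99  93  83  76  77
  74  76  78  78  79  78  81  75  76  78]
170 [ 0.6088 -0.3459  0.168 ] [ 0.6053 -0.3848  0.1696]
180 [ 0.6091 -0.3457  0.1526] [ 0.6049 -0.3854  0.1552]
190 [ 0.609  -0.3464  0.1362] [ 0.6045 -0.385   0.1395]
200 [ 0.6092 -0.3462  0.1177] [ 0.6052 -0.3851  0.1204]
```

```bash
cat >> h.py <<'E'
def snap(name):
    from cell import manip,cams
    s=manip.state();c=cams.capture("wrist")
    np.savez(f"pics/{name}.npz",T=toolT(s)@TTC,**c);cv2.imwrite(f"pics/{name}.png",c["image"])
    print(name,s["clock"].round(2),s["tool_pos"].round(4));return s
def rv(a,yaw,sgn=1): return R.from_matrix(toolR(a,yaw,sgn)).as_rotvec()
E
python3 - <<'E'
from h import *
from cell import manip
d=np.pi/2
manip.move_pose([.38,-.28,.42],rv(d,-.3)); manip.move_pose([.38,.28,.42],rv(d,0))
p,o=look([.53,.358,.05],.36,np.radians(80),-.12,1)
manip.move_pose(p,o);snap("c")
E
```

```text
Traceback (most recent call last):
  File "h.py", line 35, in snap
    print(name,s["clock"].round(2),s["tool_pos"].round(4));return s
               ^^^^^^^^^^^^^^^^
AttributeError: 'float' object has no attribute 'round'
```

View pics/c.png

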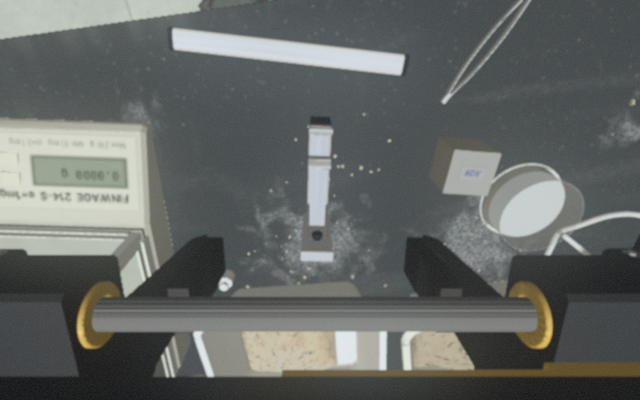

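```bash
sed -i 's/s\["clock"\].round(2)/round(float(s["clock"]),2)/' h.py; python3 - <<'E'
from h import *
from cell import manip
print(manip.state()["clock"])
c=np.load("pics/c.npz");P=cloud(c,c["T"]);Z=P[...,2]
def box(u0,u1,v0,v1):
    m=np.zeros(Z.shape,bool);m[v0:v1,u0:u1]=1;return m
def rect(sel,name):
    q=P[sel];r=cv2.minAreaRect(q[:,:2].astype(np.float32)*1000);print(name,len(q),np.round(r[0],1),np.round(r[1],1),round(r[2],1),"z",np.median(q[:,2]).round(4))
    return q
b=box(295,345,110,265)
er=lambda m:cv2.erode(m.astype(np.uint8),np.ones((2,2)))>0
arm=rect(b&(Z>.03)&(Z<.038),"arm");rect(b&(Z>.09)&(Z<.102),"plate");rect(b&(Z>.045)&(Z<.06),"cup")
x=arm;mu=x.mean(0);w,V=np.linalg.eigh(np.cov(x[:,:2].T));print("axis",np.degrees(np.arctan2(V[1,1]*np.sign(V[0,1]),abs(V[0,1]))))
r=rect(box(160,420,20,85)&(Z>.007)&(Z<.02),"rail")
print("bench",np.median(Z[90:110,200:300]), "front",P[box(310,330,112,130)&(Z>.005)&(Z<.03)][:, :].mean(0))
hsv=cv2.cvtColor(c["image"],cv2.COLOR_BGR2HSV)
g=cv2.cvtColor(c["image"],cv2.COLOR_BGR2GRAY)
for m,h,n in((box(160,420,20,85)&(g>150),.012,"railpix"),(box(295,345,110,225)&(g>150),.034,"armpix"),(box(295,345,245,268)&(g>150),.096,"platepix")):
    k=max(cv2.findContours(m.astype(np.uint8),0,2)[0],key=cv2.contourArea)[:,0]
    q=ray_plane(c,k,h,c["T"]);r=cv2.minAreaRect(q[:,:2].astype(np.float32)*1000);print(n,np.round(r[0],1),np.round(r[1],1),round(r[2],1))
cv2.imwrite("pics/c1.png",cv2.resize(c["image"][105:270,280:360],None,fx=3.6,fy=3.6,interpolation=cv2.INTER_CUBIC))
E
```

```text
6.5167
arm 1758 [518.3 364.7] [ 32.9 126.4] 80.9 z 0.0344
plate 366 [578.2 354.9] [33.8 13. ] 79.6 z 0.0963
cup 576 [518.6 363. ] [ 33.8 126. ] 82.1 z 0.0524
axis -8.648510856501417
rail 5147 [386.1 350.7] [242.6  20.2] 77.0 z 0.0123
bench 0.00045404757793804373 front [0.45595715 0.37298983 0.01793973]
railpix [385.8 350.3] [233.7  20.2] 77.0
armpix [535.8 361.4] [24.4 83.3] 81.0
platepix [578.3 354.4] [34.7 13.4] 79.8
```

View pics/c1.png

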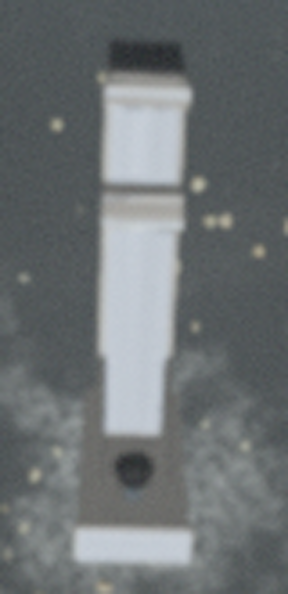

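```bash
python3 - <<'E'
from h import *
from cell import manip
d=np.pi/2;o=rv(d,np.radians(-9.3))
manip.set_gripper(.06)
manip.move_pose([.5165,.3646,.13],o)
manip.move_linear([.5165,.3646,.0045],rate=.12)
s=manip.state();print(s["tool_pos"].round(4),s["contact_force"].round(2))
manip.set_gripper(.0,45)
s=manip.state();print(s["clock"],s["tool_pos"].round(4),s["contact_force"].round(2),s["gripper_width"])
manip.move_linear([.5165,.3646,.10],rate=.12)
s=snap("d");print(s["contact_force"].round(2),s["moment"].round(2),s["gripper_width"])
E
```

```text
[0.5173 0.3651 0.0055] [0.88 0.95 0.37]
9.4917 [0.5164 0.3644 0.0046] [-1.71 -0.89  2.25] 0.023649578012330693
d 10.44 [0.5158 0.3641 0.099 ]
[-0.73 -0.66 -3.08] [ 0.01 -0.1   0.07] 0.023647501409715627
```

View pics/d.png

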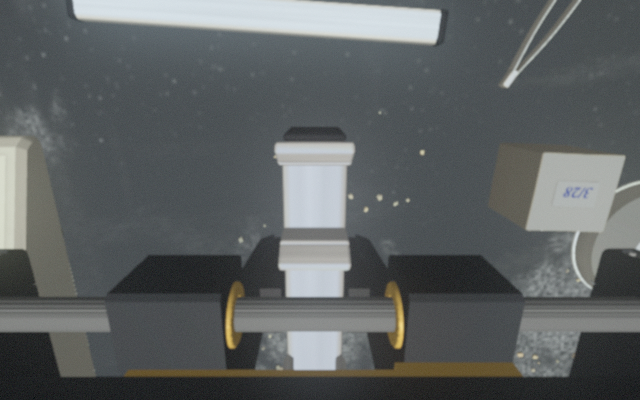

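```bash
python3 - <<'E'
from h import *
c=np.load("pics/d.npz");Q=cloud(c,TTC)  # tool frame
v,u=np.mgrid[:400,:640]
for u0 in(305,315,325):
    print([(vv,(Q[vv,u0]*1000).round(1).tolist()) for vv in (131,136,140,144,150,158,164,180,225,232,240,250,260,268,275,285)])
m=(u>270)&(u<360)&(v>140)&(v<162);q=Q[m&(Q[...,0]<-.036)];print("frontwall y",q[:,1].min(),q[:,1].max(),q.mean(0))
m=(u>270)&(u<360)&(v>170)&(v<225);q=Q[m&(abs(Q[...,0]+.036+.0)<.006)];print("arm",q.min(0),q.max(0),np.median(q,0))
m=np.isfinite(Q[...,0]);
E
```

```text
[(131, [-19.8, -2.2, -61.2]), (136, [-29.6, -2.0, -60.3]), (140, [-29.6, -2.0, -58.9]), (144, [-47.7, -1.5, -59.8]), (150, [-48.7, -1.5, -58.1]), (158, [-46.7, -1.6, -55.4]), (164, [-42.9, -1.7, -52.8]), (180, [-29.5, -2.1, -44.4]), (225, [-29.2, -2.3, -26.7]), (232, [-34.2, -2.1, -25.9]), (240, [-41.6, -1.9, -26.0]), (250, [-44.9, -1.9, -23.8]), (260, [-48.7, -1.8, -22.0]), (268, [-50.0, -1.8, -19.8]), (275, [-30.3, -2.4, -6.0]), (285, [-30.4, -2.4, -1.6])]
[(131, [-19.2, 1.6, -61.1]), (136, [-29.8, 1.5, -60.3]), (140, [-29.1, 1.5, -58.8]), (144, [-48.5, 1.5, -59.9]), (150, [-49.0, 1.5, -58.2]), (158, [-47.2, 1.5, -55.5]), (164, [-43.1, 1.5, -52.9]), (180, [-29.2, 1.5, -44.3]), (225, [-30.3, 1.5, -27.1]), (232, [-34.7, 1.5, -26.1]), (240, [-42.6, 1.5, -26.4]), (250, [-45.5, 1.5, -24.1]), (260, [-48.7, 1.5, -22.0]), (268, [-50.0, 1.5, -19.8]), (275, [-29.2, 1.6, -5.4]), (285, [-30.0, 1.6, -1.4])]
[(131, [-20.0, 5.4, -61.2]), (136, [-29.4, 5.1, -60.3]), (140, [-28.3, 5.1, -58.8]), (144, [-49.3, 4.4, -60.0]), (150, [-48.9, 4.4, -58.2]), (158, [-46.2, 4.6, -55.3]), (164, [-42.9, 4.7, -52.8]), (180, [-29.9, 5.2, -44.5]), (225, [-30.5, 5.3, -27.2]), (232, [-35.7, 5.2, -26.5]), (240, [-42.1, 4.9, -26.2]), (250, [-45.0, 4.9, -23.8]), (260, [-48.0, 4.8, -21.7]), (268, [-49.2, 4.8, -19.4]), (275, [-30.6, 5.5, -6.1]), (285, [-29.3, 5.6, -0.9])]
frontwall y -0.0106608090857679 0.013200344503250222 [-0.04885315  0.00119103 -0.05763743]
arm [-0.03191868 -0.00966796 -0.04814962] [-0.03000053  0.01209773 -0.02742963] [-0.03036196  0.00154331 -0.03782997]
```

```bash
cat >> h.py <<'E'
YAW=-0.105;XD=np.array([np.cos(YAW),np.sin(YAW),0]);YD=np.array([-np.sin(YAW),np.cos(YAW),0])
FOOT=np.array([.607,-.3646,.140])
def heel2tcp(dx,dy,dz): # heel rel. slot_foot in rack axes -> TCP
    return FOOT+XD*(dx-.0686)+YD*dy+np.array([0,0,dz-.0434])
def rel(s):  # heel rel slot_foot from state
    e=s["tool_pos"]-heel2tcp(0,0,0);return np.array([e@XD,e@YD,e[2]])*1000
E
python3 - <<'E'
from h import *
from cell import manip,cams
d=np.pi/2;o=rv(d,YAW)
manip.move_linear([.50,.355,.30],rate=.25)
manip.move_pose([.38,.28,.42],o); manip.move_pose([.38,-.28,.42],o)
p=heel2tcp(-.035,0,.013)
manip.move_pose(p+[-.02,0,.12],o); manip.move_linear(p,rate=.15)
s=manip.state();print(s["clock"],rel(s).round(1),s["contact_force"].round(2),s["moment"].round(2),np.round(toolT(s)[:3,:3],3).tolist())
for n in("scene","top"):
    c=cams.capture(n);cv2.imwrite(f"pics/e_{n}.png",c["image"]);np.savez(f"pics/e_{n}.npz",**c)
im=cv2.imread("pics/e_top.png")[130:230,380:500];im2=cv2.imread("pics/e_scene.png")[110:230,340:470]
cv2.imwrite("pics/e.png",np.hstack([cv2.resize(im,(400,333)),cv2.resize(im2,(361,333))]))
E
```

```text
16.1 [-34.2  -0.6  14.4] [-0.12  1.77 -2.75] [ 0.07 -0.13 -0.05] [[0.002, 0.105, 0.994], [-0.001, 0.994, -0.105], [-1.0, -0.001, 0.002]]
```

View pics/e.png

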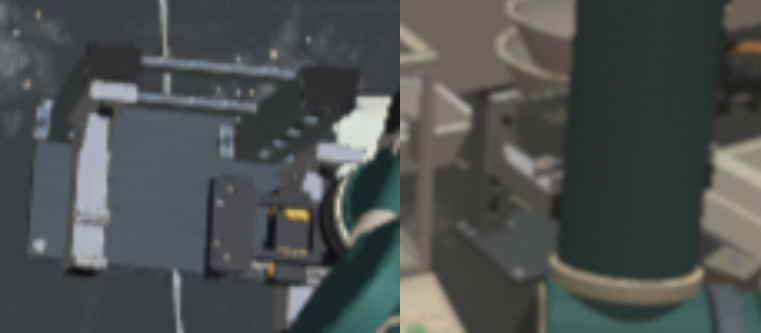

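```bash
python3 - <<'E'
from h import *
c=np.load("pics/e_top.npz");im=c["image"];P=cloud(c);Z=P[...,2]
cv2.imwrite("pics/e2.png",cv2.resize(im[140:200,455:505],None,fx=10,fy=10,interpolation=cv2.INTER_CUBIC))
a=np.load("pics/a_top.npz");Pa=cloud(a)
rel_=lambda q:np.c_[(q-FOOT)@XD,(q-FOOT)@YD,q[:,2]]*1000
m=np.zeros(Z.shape,bool);m[140:200,455:505]=1
g=cv2.cvtColor(im,cv2.COLOR_BGR2GRAY)
q=rel_(P[m&(Z>.193)&(Z<.212)&(g>120)]);print("plate",len(q),np.percentile(q,[2,50,98],axis=0).round(1))
q=rel_(Pa[m&(Pa[...,2]>.175)&(Pa[...,2]<.19)]);print("post",len(q),np.percentile(q,[2,50,98],axis=0).round(1))
def cont(im,thr,v0,v1,u0,u1,h,dark):
    g=cv2.cvtColor(im,cv2.COLOR_BGR2GRAY)[v0:v1,u0:u1]
    k=max(cv2.findContours(((g<thr) if dark else (g>thr)).astype(np.uint8),0,2)[0],key=cv2.contourArea)[:,0]+[u0,v0]
    q=rel_(ray_plane(c,k,h));print(q.min(0).round(1),q.max(0).round(1),cv2.minAreaRect(q[:,:2].astype(np.float32)))
cont(im,140,160,175,465,485,.2015,False)
ii=g[162:170,462:492];print(ii)
E
```

```text
plate 91 [[-91.6 -15.9 200.4]
 [-41.7   4.  204.1]
 [-34.1  34.8 209.7]]
post 223 [[  0.  -17.3 176.7]
 [ 15.1   2.7 182. ]
 [ 31.4  20.8 185.4]]
[-38.2  -6.5 201.5] [-13.6  14.8 201.5] ((-25.864944458007812, 4.573299884796143), (23.84817123413086, 21.36468505859375), 1.974471092224121)
[[ 51  52  51  51  52  50  52  54  61  56  48  52  48  48  55  54  62  47
   47  56  42  48  38  42  99 167 174 197 206 205]
 [ 51  52  51  53  52  52  54  53  54  53  53  47  44  46  48  53  61  52
   49  55  45  47  47 106 193 205 202 201 209 210]
 [ 52  52  51  51  52  52  54  53  53  56  65  46  44  39  41  53  54  54
   53  51  52  87 110 195 220 220 218 214 216 216]
 [ 52  52  51  52  53  52  52  52  55  82 110 109 107  60  49  52  52  52
   50  50 110 193 199 220 221 220 219 219 220 219]
 [ 54  52  52  53  53  53  52  52  57  81 102 111 109  65  51  53  52  52
   76 103 196 222 221 221 220 220 219 219 220 219]
 [ 52  53  54  53  53  54  42  41  44  58  66  75  75  57  53  53  50  80
  172 177 219 222 221 219 220 219 219 219 220 220]
 [ 53  53  55  52  61  82  56  46  38  51  53  52  54  54  53  53  51  94
  195 195 220 221 220 219 220 219 220 219 219 219]
 [ 53  53  54  56  89 116 110  95  58  55  54  51  53  52  53  54  58  76
  152 188 220 221 220 220 219 220 219 219 219 219]]
```

View pics/e2.png

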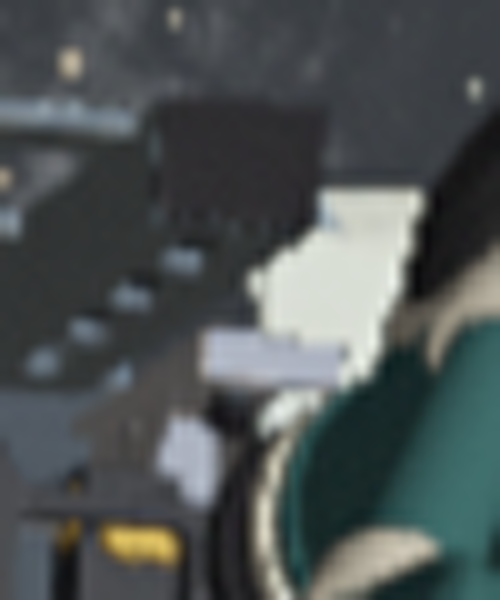

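```bash
python3 - <<'E'
from h import *
c=np.load("pics/e_top.npz")
r=lambda q:np.c_[(q-FOOT)@XD,(q-FOOT)@YD]*1000
U=lambda x,y:[455+(x+.5)/10-.5,140+(y+.5)/10-.5]
print(r(ray_plane(c,[U(160,200),U(160,110),U(322,210),U(325,120)],.181)))
print(r(ray_plane(c,[U(201,340),U(346,352),U(201,378),U(342,388),U(207,328),U(348,348)],.2024)))
E
```

```text
[[  3.53018212  19.76368525]
 [ 26.67000407  20.70182641]
 [  5.09829255 -19.78945003]
 [ 28.29498347 -19.75420629]]
[[-37.39271987  16.03140995]
 [-36.74859657 -18.34765507]
 [-46.75842828  15.66903987]
 [-45.71250728 -17.68960072]
 [-34.27889251  14.72587182]
 [-35.71210131 -18.78834708]]
```

```bash
python3 - <<'E'
from h import *
from cell import manip,cams
for dx,dy in((-.035,.0008),(-.014,.0008)):
    manip.move_linear(heel2tcp(dx,dy,.013),rate=.05);manip.dwell(.15)
    s=manip.state();print(s["clock"],rel(s).round(1),s["contact_force"].round(2),s["moment"].round(2))
f0=s["contact_force"]
dx=-.014
while dx<.006:
    dx+=.0015
    manip.move_linear(heel2tcp(dx,.0008,.013),rate=.03)
    s=manip.state();f=s["contact_force"]-f0;print(round(s["clock"],2),round(dx*1000,1),rel(s).round(1),(f@XD).round(1),(f@YD).round(1),f[2].round(1))
    if -(f@XD)>8:break
E
```

```text
16.6 [-35.    0.8  13.2] [ 0.14 -0.44 -4.15] [-0.   -0.12 -0.  ]
17.3167 [-14.3   0.9  12.8] [-1.05 -0.24 -3.27] [ 0.05 -0.09 -0.02]
17.57 -12.5 [-12.5   0.8  13.1] 0.7 0.2 0.8
17.82 -11.0 [-10.9   0.8  13.1] 0.7 0.7 0.7
18.07 -9.5 [-9.4  0.8 13. ] 2.1 0.3 -0.1
18.32 -8.0 [-7.9  0.8 13. ] 0.9 -0.2 0.5
18.57 -6.5 [-6.4  0.8 13. ] 0.4 0.5 0.5
18.82 -5.0 [-5.1  0.8 12.9] 0.4 0.1 0.3
19.07 -3.5 [-4.1  0.9 12.7] -1.4 0.8 0.8
19.32 -2.0 [-2.5  0.9 12.7] -1.5 0.7 -0.8
19.57 -0.5 [-1.   0.9 12.6] -3.8 0.0 -1.2
19.82 1.0 [-0.1  0.9 12.6] -6.2 -0.2 0.8
20.07 2.5 [-0.1  0.9 12.5] -10.8 -0.2 3.1
```

```bash
python3 - <<'E'
from h import *
from cell import manip,cams
f0=np.array([-1.05,-.24,-3.27])
dz=.013;dx=.004
manip.move_linear(heel2tcp(dx,.0008,dz),rate=.03)
while dz>-.003:
    s=manip.state();f=s["contact_force"]-f0;fx=-(f@XD);print(round(s["clock"],2),round(dx*1000,1),round(dz*1000,1),rel(s).round(1),fx.round(1),(f@YD).round(1),f[2].round(1),s["moment"].round(2))
    if f[2]>14:break
    if fx<12.5:dx+=.0005
    if fx>15:dx-=.0005
    dz-=.0015
    manip.move_linear(heel2tcp(dx,.0008,dz),rate=.03)
E
```

```text
20.32 4.0 13.0 [-0.1  0.9 12.2] 14.4 -0.2 3.7 [ 0.13  1.86 -0.03]
20.57 4.0 11.5 [ 0.   0.9 10.8] 14.5 -1.2 3.8 [ 0.12  1.8  -0.01]
20.82 4.0 10.0 [0.1 0.9 9.4] 13.2 -0.6 5.1 [0.16 1.84 0.01]
21.07 4.0 8.5 [0.2 0.9 8. ] 13.9 -0.5 5.6 [0.16 1.88 0.01]
21.32 4.0 7.0 [0.2 0.9 6.7] 14.1 -0.9 5.0 [ 0.15  1.84 -0.07]
21.57 4.0 5.5 [0.4 0.8 5.5] 14.5 0.4 7.0 [ 0.23  1.87 -0.06]
21.82 4.0 4.0 [0.5 0.8 4.1] 14.2 -0.6 6.8 [0.31 1.83 0.05]
22.07 4.0 2.5 [0.7 0.8 2.7] 13.8 1.1 7.5 [ 0.33  1.82 -0.01]
22.32 4.0 1.0 [0.9 0.8 1.2] 12.9 0.5 6.2 [0.27 1.72 0.01]
22.57 4.0 -0.5 [ 1.1  0.8 -0.3] 12.4 0.1 5.9 [ 0.25  1.6  -0.04]
22.82 4.5 -2.0 [ 1.3  0.8 -2. ] 13.8 0.2 5.4 [ 0.29  1.68 -0.03]
```

```bash
python3 - <<'E'
from h import *
from cell import manip,cams
s=snap("f");c=cams.capture("top");np.savez("pics/f_top.npz",**c);
cv2.imwrite("pics/f2.png",cv2.resize(c["image"][140:200,455:505],None,fx=8,fy=8,interpolation=cv2.INTER_CUBIC))
Q=cloud(np.load("pics/f.npz"),TTC)
for u0 in(315,):
    print([(vv,(Q[vv,u0]*1000).round(1).tolist()) for vv in (120,125,131,136,140,144,150,158,164,180,200,225,232,240,250,260,268,275,285,300)])
P=cloud(c);q=P[165:182,468:495].reshape(-1,3);q=q[(q[:,2]>.17)&(q[:,2]<.25)];print(np.c_[(q-FOOT)@XD*1000,(q-FOOT)@YD*1000,q[:,2]*1000].round(0)[::9].tolist())
E
```

```text
f 23.07 [ 0.5404 -0.3568  0.0931]
[(120, [-35.3, 1.5, -66.1]), (125, [-31.6, 1.5, -64.2]), (131, [-30.7, 1.5, -62.1]), (136, [-26.1, 1.6, -59.9]), (140, [-17.0, 1.6, -57.5]), (144, [-18.2, 1.6, -56.1]), (150, [-19.0, 1.6, -53.8]), (158, [-20.9, 1.6, -51.0]), (164, [-20.2, 1.6, -48.6]), (180, [-21.9, 1.6, -42.6]), (200, [-22.2, 1.6, -34.5]), (225, [-42.7, 1.5, -31.9]), (232, [-44.1, 1.5, -30.0]), (240, [-26.6, 1.6, -19.4]), (250, [-27.8, 1.6, -15.6]), (260, [-29.0, 1.6, -11.9]), (268, [-28.5, 1.6, -8.1]), (275, [-29.9, 1.6, -5.8]), (285, [-29.8, 1.6, -1.2]), (300, [-78.8, 1.4, -27.1])]
[[-11.0, 3.0, 172.0], [-23.0, 13.0, 201.0], [-23.0, 10.0, 195.0], [-31.0, 14.0, 192.0], [-44.0, 28.0, 198.0], [-49.0, 28.0, 199.0], [-51.0, 26.0, 188.0], [-56.0, 21.0, 202.0]]
```

View pics/f2.png

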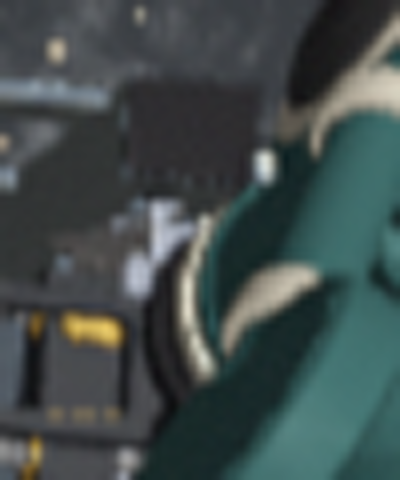

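View pics/f.png

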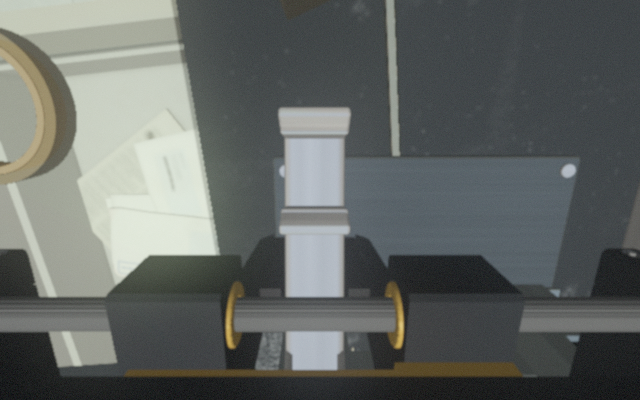

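```bash
python3 - <<'E'
from h import *
t=np.load("pics/a_top.npz");P=cloud(t)
for n,u,v in(("screwR",462,210),("cornerR",464.3,213),("screwL",391.8,203.5),("cornerL",388.6,206)):
    q=ray_plane(t,[[u,v]],.008)[0];print(n,q.round(3),((q-FOOT)@XD).round(3),((q-FOOT)@YD).round(3))
q=P[185:212,430:464].reshape(-1,3);r=np.c_[(q-FOOT)@XD,(q-FOOT)@YD,q[:,2]];k=(r[:,0]>-.11)&(r[:,0]<-.02)&(abs(r[:,1])<.03);print(np.percentile(r[k,2],[1,10,50,90,99]).round(4))
# pitch now
Q=cloud(np.load("pics/f.npz"),TTC)
a=Q[242:290,300:330].reshape(-1,3);a=a[(a[:,0]>-.034)&(a[:,0]<-.022)];print(np.polyfit(a[:,2],a[:,0],1))
a=Q[150:205,300:330].reshape(-1,3);print(np.polyfit(a[:,2],a[:,0],1))
E
```

```text
screwR [ 0.515 -0.377  0.008] -0.091 -0.022
cornerR [ 0.506 -0.383  0.008] -0.099 -0.029
screwL [ 0.533 -0.178  0.008] -0.093 0.178
cornerL [ 0.526 -0.168  0.008] -0.101 0.187
[0.0035 0.0063 0.0092 0.0119 0.0145]
[-0.22063108 -0.0310654 ]
[ 0.12120418 -0.01633032]
```

```bash
python3 - <<'E'
from h import *
from cell import manip,cams
s=manip.state();r=rel(s)
manip.move_linear(heel2tcp(0,.0008,0),rate=.05)
manip.move_linear(heel2tcp(-.004,.0008,.001),rate=.05)
s=manip.state();print(rel(s).round(1),(s["contact_force"]).round(1))
manip.move_linear(heel2tcp(-.028,.002,.004),rate=.08)
s=manip.state();print(s["clock"],rel(s).round(1),(s["contact_force"]).round(1))
snap("g")
Q=cloud(np.load("pics/g.npz"),TTC)
a=Q[242:290,300:330].reshape(-1,3);a=a[(a[:,0]>-.037)&(a[:,0]<-.022)];print(np.polyfit(a[:,2],a[:,0],1))
E
```

```text
[-3.6  0.9  1. ] [-0.  -0.5 -5.9]
24.1333 [-28.3   1.8   4.6] [-0.4  0.8 -3.3]
g 24.13 [ 0.5108 -0.3527  0.1012]
[-0.20240686 -0.030926  ]
```

View pics/g.png

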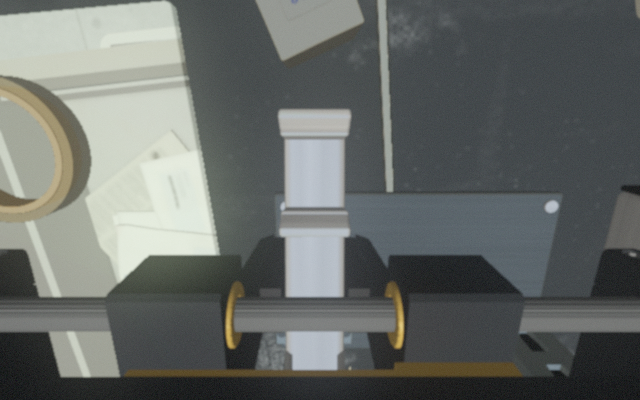

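```bash
python3 - <<'E'
from h import *
from cell import manip,cams
manip.move_linear([.425,-.25,.085],rate=.2)
manip.set_gripper(0,18)
manip.move_linear([.425,-.25,.022],rate=.12)
f0=manip.state()["contact_force"]
for z in (.016,.011,.0075,.0055,.004):
    manip.move_linear([.425,-.25,z],rate=.06)
    s=manip.state();f=s["contact_force"]-f0;print(round(s["clock"],2),s["tool_pos"].round(4),f.round(1))
    if f[2]>15:break
snap("i")
Q=cloud(np.load("pics/i.npz"),TTC)
a=Q[242:290,300:330].reshape(-1,3);a=a[(a[:,0]>-.037)&(a[:,0]<-.022)];print(np.polyfit(a[:,2],a[:,0],1))
E
```

```text
26.15 [ 0.4252 -0.2501  0.0163] [-0.7  0.8  0.3]
26.4 [ 0.4255 -0.2503  0.0113] [-0.9  0.4  0.8]
26.65 [ 0.4251 -0.2501  0.0075] [-0.4 -0.2  2.4]
26.9 [ 0.425  -0.25    0.0054] [0.1 0.4 1.3]
27.15 [ 0.4252 -0.2501  0.004 ] [ 0.3 -0.   2.4]
i 27.15 [ 0.4252 -0.2501  0.004 ]
[ 0.01709776 -0.03039862]
```

View pics/i.png

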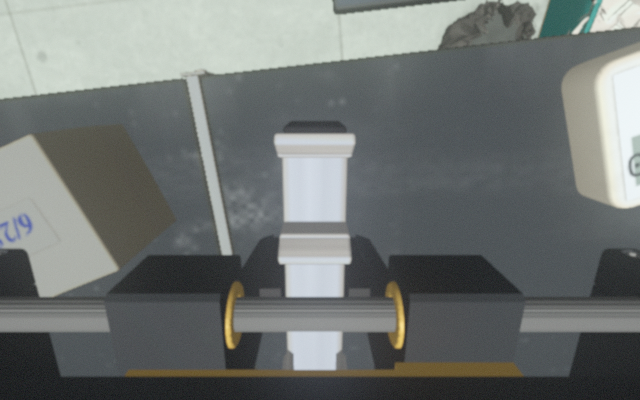

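```bash
python3 - <<'E'
from h import *
from cell import manip,cams
Q=cloud(np.load("pics/i.npz"),TTC)
print([(vv,(Q[vv,315]*1000).round(1).tolist()) for vv in (124,128,131,134,150,158,225,232,240,250)])
manip.set_gripper(.040)
T=np.array([.4252,-.2501,.0])+XD*.0075
manip.move_linear([T[0],T[1],.0075],rate=.06)
manip.set_gripper(0,60)
s=manip.state();print(s["tool_pos"].round(4),s["gripper_width"],s["contact_force"].round(1))
manip.move_linear([T[0],T[1],.06],rate=.12)
s=snap("j")
Q=cloud(np.load("pics/j.npz"),TTC)
a=Q[262:290,300:330].reshape(-1,3);print(np.percentile(a[:,0],[5,50,95]));a=a[(a[:,0]>-.034)&(a[:,0]<-.018)];print(np.polyfit(a[:,2],a[:,0],1))
print([(vv,(Q[vv,315]*1000).round(1).tolist()) for vv in (100,105,110,115,120,130,140,200,205,210,215,220,225)])
E
```

```text
[(124, [-19.6, 1.6, -63.8]), (128, [-30.3, 1.5, -63.1]), (131, [-29.7, 1.5, -62.0]), (134, [-49.5, 1.5, -62.9]), (150, [-46.9, 1.5, -57.9]), (158, [-29.3, 1.5, -52.5]), (225, [-35.3, 1.5, -29.1]), (232, [-40.0, 1.5, -28.3]), (240, [-44.6, 1.5, -27.3]), (250, [-48.2, 1.5, -25.4])]
[ 0.4325 -0.2507  0.0074] 0.023629498075794904 [ 0.1 -0.4  0.2]
j 28.91 [ 0.4323 -0.2507  0.0597]
[-0.02802788 -0.02715708 -0.0263232 ]
[ 0.00998147 -0.02712885]
[(100, [58.2, 1.9, -72.6]), (105, [-27.0, 1.5, -70.8]), (110, [-46.5, 1.5, -69.6]), (115, [-47.9, 1.5, -68.2]), (120, [-45.2, 1.5, -66.6]), (130, [-40.7, 1.5, -63.3]), (140, [-27.2, 1.5, -58.6]), (200, [-28.7, 1.6, -36.5]), (205, [-34.2, 1.5, -36.3]), (210, [-39.5, 1.5, -36.2]), (215, [-40.3, 1.5, -34.7]), (220, [-42.0, 1.5, -33.5]), (225, [-44.3, 1.5, -32.6])]
```

View pics/j.png

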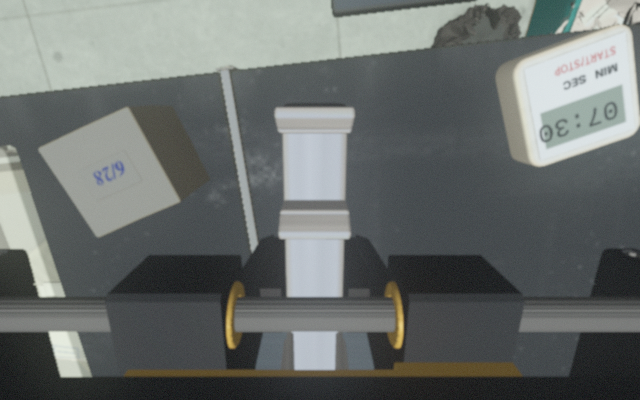

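```bash
cat >> h.py <<'E'
def heel2tcp(dx,dy,dz,th=0.):
    Rr=np.stack([XD,YD,[0,0,1]],1)
    off=np.array([-.0585,0,-.0406])
    off=R.from_euler("y",th).as_matrix()@off
    return FOOT+Rr@(np.array([dx,dy,dz])+off)
def rvp(th): # tool down, pitched nose-up th
    Rr=R.from_rotvec(YD*th)
    return (Rr*R.from_rotvec(rv(np.pi/2,YAW))).as_rotvec()
def pitch(name="tmp",q=True):
    from cell import cams
    c=cams.capture("wrist");Q=cloud(c,TTC)
    if name!="tmp":cv2.imwrite(f"pics/{name}.png",c["image"])
    a=Q[250:292,300:330].reshape(-1,3);k=abs(a[:,0]-np.median(a[:,0]))<.006;a=a[k]
    p=np.polyfit(a[:,2],a[:,0],1);return p.round(4)  # slope>0 nose-up rel. tool
E
python3 - <<'E'
from h import *
from cell import manip
th=0;dy=.0008
manip.move_linear([.44,-.345,.12],rate=.2)
manip.move_linear(heel2tcp(-.03,dy,.013),rate=.15);manip.dwell(.15)
print(pitch())
s=manip.state();f0=s["contact_force"];print(s["clock"],rel(s).round(1),f0.round(1))
def rep(dx,dz):
    s=manip.state();f=s["contact_force"]-f0;fx=-(f@XD);print(round(s["clock"],2),round(dx*1000,1),round(dz*1000,1),rel(s).round(1),fx.round(1),(f@YD).round(1),f[2].round(1),s["moment"].round(2),pitch());return fx,f[2]
manip.move_linear(heel2tcp(-.006,dy,.013),rate=.06);rep(-.006,.013)
for dx in(-.003,0.,.002,.004):
    manip.move_linear(heel2tcp(dx,dy,.013),rate=.03);fx,fz=rep(dx,.013)
    if fx>12:break
np.save("f0.npy",f0)
E
```

```text
[ 0.0042 -0.0271]
30.55 [-31.    0.9  13. ] [ 0.  -0.2 -2.3]
31.1 -6.0 13.0 [-5.7  0.9 12.8] 0.3 -0.1 -0.4 [ 0.04 -0.12 -0.01] [ 0.0018 -0.0271]
31.4 -3.0 13.0 [-3.8  0.9 12.6] 3.5 0.0 -0.5 [ 0.11  0.16 -0.07] [ 0.0022 -0.027 ]
31.7 0.0 13.0 [-0.7  1.  12.5] 4.9 0.0 -1.1 [0.04 0.37 0.04] [-0.0016 -0.0271]
32.0 2.0 13.0 [-0.2  0.9 12.5] 8.9 -0.1 0.4 [0.14 1.13 0.02] [-0.0041 -0.0271]
32.3 4.0 13.0 [-0.2  0.9 12.4] 16.1 0.2 4.3 [0.19 1.86 0.06] [-0.0043 -0.0271]
```

```bash
python3 - <<'E'
from h import *
from cell import manip
f0=np.load("f0.npy");dy=.0008
def rep(dx,dz,p=True):
    s=manip.state();f=s["contact_force"]-f0;fx=-(f@XD);pp=pitch();print(round(s["clock"],2),round(dx*1000,1),round(dz*1000,1),rel(s).round(1),fx.round(1),(f@YD).round(1),f[2].round(1),s["moment"].round(2),pp);return fx,f[2],pp[0]
dx=.004;dz=.013;th=.04
manip.move_linear(heel2tcp(dx,dy,dz,th),rate=.03,rot=rvp(th))
fx,fz,pp=rep(dx,dz)
while dz>.004:
    dz-=.0015
    manip.move_linear(heel2tcp(dx,dy,dz,th),rate=.03,rot=rvp(th));fx,fz,pp=rep(dx,dz)
    if fx<13:dx+=.0007
    if fx>17:dx-=.0007
    if fz>20 or pp<-th-.03:print("stop");break
E
```

```text
32.6 4.0 13.0 [-1.3  1.1 13.5] 11.8 -1.2 -1.7 [-0.01  1.13 -0.02] [-0.0267 -0.027 ]
32.9 4.0 11.5 [-0.5  1.  12.6] 11.3 -1.0 -1.2 [0.05 0.91 0.05] [-0.0374 -0.027 ]
33.2 4.7 10.0 [-0.3  0.9 11.9] 12.2 0.1 3.0 [ 0.21  1.55 -0.01] [-0.0489 -0.0271]
33.5 5.4 8.5 [-0.3  0.9 10.7] 16.2 0.8 4.9 [0.28 1.92 0.03] [-0.0544 -0.0271]
33.8 5.4 7.0 [-0.3  0.8  9.3] 15.6 -0.0 6.0 [0.23 1.91 0.01] [-0.056  -0.0271]
34.1 5.4 5.5 [-0.3  0.8  8. ] 16.8 -0.2 7.6 [0.24 1.94 0.02] [-0.0618 -0.0272]
34.4 5.4 4.0 [-0.2  0.7  7.2] 16.8 1.5 9.0 [0.36 2.12 0.05] [-0.067  -0.0272]
34.7 5.4 2.5 [-0.3  0.7  5.7] 16.7 0.5 9.5 [ 0.34  2.   -0.01] [-0.0944 -0.0274]
stop
```

```bash
python3 - <<'E'
from h import *
from cell import manip
f0=np.load("f0.npy");dy=.0008;th=.04
def rep(dx,dz):
    s=manip.state();f=s["contact_force"]-f0;fx=-(f@XD);pp=pitch();print(round(s["clock"],2),round(dx*1000,1),round(dz*1000,1),rel(s).round(1),fx.round(1),(f@YD).round(1),f[2].round(1),s["moment"].round(2),pp);return fx,f[2],pp[0]
th=.07
manip.move_linear(heel2tcp(.0054,dy,.006,th),rate=.03,rot=rvp(th));rep(.0054,.006)
for dx in(.002,-.001,-.003,-.005):
    manip.move_linear(heel2tcp(dx,dy,.006,th),rate=.03);fx,_,_=rep(dx,.006)
    if fx<-4:break
E
```

```text
35.08 5.4 6.0 [-0.1  0.9  9.4] 10.7 0.2 0.4 [ 0.1   1.33 -0.01] [-0.0883 -0.0273]
35.4 2.0 6.0 [-1.1  0.9  9.8] 4.9 -0.2 -3.0 [ 0.08  0.32 -0.02] [-0.077  -0.0273]
35.7 -1.0 6.0 [-3.3  0.8 10.5] 3.1 -0.6 -1.8 [ 0.12  0.19 -0.02] [-0.0794 -0.0273]
36.0 -3.0 6.0 [-4.5  0.5 11.1] 0.4 0.4 -0.4 [ 0.06 -0.24  0.02] [-0.08   -0.0273]
36.3 -5.0 6.0 [-7.6  0.7 10.4] 0.3 0.2 -0.5 [ 0.07 -0.17 -0.05] [-0.0709 -0.0272]
```

```bash
cat > z.py <<'E'
from h import *
from cell import manip
f0=np.load("f0.npy");dy=.0008
def rep(dx,dz,p=True):
    s=manip.state();f=s["contact_force"]-f0;fx=-(f@XD);pp=pitch() if p else [0];print(round(s["clock"],2),round(dx*1000,1),round(dz*1000,1),rel(s).round(1),fx.round(1),(f@YD).round(1),f[2].round(1),s["moment"][1].round(2),pp[0]);return fx,f[2],pp[0]
E
python3 - <<'E'
from z import *
th=.072
manip.move_linear(heel2tcp(-.006,dy,.0115),rate=.04,rot=rvp(th));rep(-.006,.0115)
dx=-.006
for dx in(-.001,.002,.004):
    manip.move_linear(heel2tcp(dx,dy,.0115),rate=.04,rot=rvp(th));fx,fz,pp=rep(dx,.0115)
    if fx>13:break
th=.10
manip.move_linear(heel2tcp(dx,dy,.0115),rate=.03,rot=rvp(th));fx,fz,pp=rep(dx,.0115)
E
```

```text
36.6 -6.0 11.5 [-5.7  0.7 11.7] 1.0 -0.0 -0.7 -0.22 -0.0732
36.92 -1.0 11.5 [-1.7  0.9 11.1] 3.8 -1.0 -0.4 0.15 -0.091
37.23 2.0 11.5 [-0.2  0.9 11.1] 8.4 -0.6 1.9 0.78 -0.0906
37.52 4.0 11.5 [-0.2  0.9 11. ] 13.6 0.2 4.1 1.57 -0.0883
37.83 4.0 11.5 [-0.1  0.8 11.2] 14.9 0.4 5.2 1.61 -0.1041
```

```bash
python3 - <<'E'
from z import *
th=.105;dx=.004;dz=.0115;sg=1
for i in range(8):
    dz-=.0009;sg=-sg
    manip.move_linear(heel2tcp(dx,dy+sg*.0012,dz),rate=.03,rot=rvp(th));fx,fz,pp=rep(dx,dz)
    if fx<11.5:dx+=.0005
    if fx>15:dx-=.0005
    if pp<-.14:print("tilt");break
E
```

```text
38.12 4.0 10.6 [-0.2  0.2 10.1] 14.0 1.4 4.7 1.37 -0.1111
38.42 4.0 9.7 [-0.2  1.3  9.2] 14.5 -2.7 3.6 1.45 -0.105
38.73 4.0 8.8 [-0.2  0.1  8. ] 13.3 0.6 3.4 1.31 -0.108
39.02 4.0 7.9 [-0.2  1.3  7.3] 13.0 -2.2 3.2 1.38 -0.1063
39.33 4.0 7.0 [-0.2  0.1  6.1] 13.5 1.2 2.4 1.32 -0.1059
39.62 4.0 6.1 [-0.2  1.3  5.4] 13.4 -2.9 2.8 1.4 -0.1098
39.92 4.0 5.2 [-0.2  0.1  4.3] 13.3 1.6 2.5 1.25 -0.1102
40.23 4.0 4.3 [-0.2  1.   3.8] 13.3 -4.0 3.4 1.43 -0.1031
```

```bash
python3 - <<'E'
from z import *
th=.105;dx=.004;dz=.0043;sg=1
for i in range(4):
    dz-=.0011;sg=-sg
    manip.move_linear(heel2tcp(dx,dy-.0003+sg*.0005,dz),rate=.03,rot=rvp(th));fx,fz,pp=rep(dx,dz)
    if pp<-.13 or fz>12:print("tilt");break
manip.set_gripper(.045)
s=manip.state();print(s["clock"],rel(s))
manip.move_linear(s["tool_pos"]-XD*.012+[0,0,.0],rate=.1,rot=rvp(0))
s=snap("k")
E
```

```text
40.52 4.0 3.2 [-0.1  0.5  3.2] 14.7 1.7 7.1 1.63 -0.1092
40.83 4.0 2.1 [-0.1  0.6  3. ] 15.4 -0.5 9.3 1.86 -0.1122
41.12 4.0 1.0 [-0.1  0.5  2.6] 16.6 3.4 14.5 2.09 -0.1187
tilt
41.675 [ 4.43113057 -0.01413902  1.03108319]
k 41.94 [ 0.5397 -0.3573  0.1001]
```

View pics/k.png

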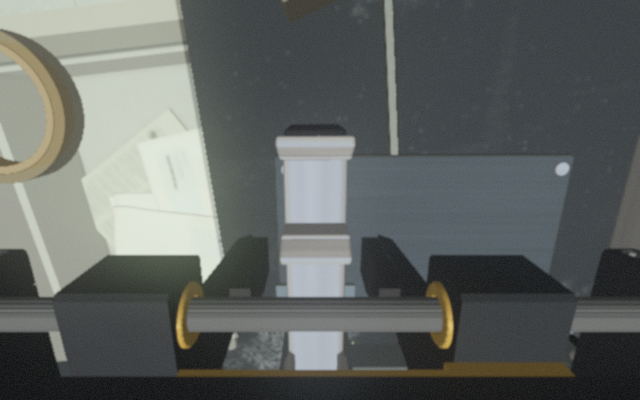

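```bash
python3 - <<'E'
from z import *
s=manip.state()
manip.move_linear(s["tool_pos"]*[1,1,0]+[0,0,.225],rate=.2)
manip.set_gripper(0,20)
T=FOOT-XD*.006+YD*.0006
manip.move_linear([T[0],T[1],.212],rate=.2)
manip.dwell(.1);s=manip.state();f0=s["contact_force"];print(s["clock"],s["tool_pos"].round(4),f0.round(1))
z=.200
manip.move_linear([T[0],T[1],z],rate=.06)
while z>.170:
    z-=.0015
    manip.move_linear([T[0],T[1],z],rate=.04)
    s=manip.state();f=s["contact_force"]-f0;print(round(s["clock"],2),round(z*1000,1),(s["tool_pos"]-T)@XD.round(4),s["tool_pos"][2].round(4),(f@XD).round(1),(f@YD).round(1),f[2].round(1))
    if f[2]>34:break
E
```

```text
44.0833 [ 0.6002 -0.3633  0.2121] [ 0.6  0.3 -0.2]
44.68 198.5 9.152038066306522e-06 0.1986 -0.2 -0.9 -0.6
44.93 197.0 1.073759003139817e-05 0.1969 -0.8 -0.2 0.2
45.18 195.5 -6.097452186619407e-05 0.1953 0.3 -0.5 0.2
45.43 194.0 -6.338226769549851e-05 0.1938 -0.4 -0.9 0.2
45.68 192.5 -9.592818510603114e-05 0.1923 0.0 -0.4 -0.2
45.93 191.0 0.0003255300255694905 0.1916 -0.8 -0.6 2.8
46.18 189.5 0.0005404582571310617 0.191 -1.7 -0.4 6.7
46.43 188.0 0.0007582686678037708 0.1902 -1.5 0.5 7.6
46.68 186.5 0.0011213434200813368 0.1889 -2.1 -0.5 7.6
46.93 185.0 0.0011253052619001804 0.1887 -3.6 0.3 11.8
47.18 183.5 0.0011555807379751515 0.1884 -5.3 0.6 16.3
47.43 182.0 0.0011965433708629775 0.1883 -7.2 1.7 20.8
47.68 180.5 0.0012345570852306613 0.1882 -9.5 2.8 25.7
47.93 179.0 0.0012135338976047134 0.1882 -12.4 4.1 29.8
48.18 177.5 0.0012377524687997312 0.1881 -13.2 4.3 35.4
```

```bash
python3 - <<'E'
from z import *
from cell import cams
s=manip.state();p=s["tool_pos"]
manip.move_linear(p-XD*.03+[0,0,.06],rate=.3)
d=np.pi/2
manip.set_gripper(.05)
manip.move_pose([.38,-.26,.40],rv(d,d+YAW,-1))
c=cams.capture("top");np.savez("pics/l_top.npz",**c)
ps=np.radians(-13.0);o=rv(d,d+ps,-1)
manip.move_pose([.38,.27,.40],o)
manip.move_pose([.386,.350,.06],o)
s=snap("l");print(manip.state()["clock"])
E
python3 - <<'E'
import cv2,numpy as np
from h import *
c=np.load("pics/l_top.npz");cv2.imwrite("pics/l2.png",cv2.resize(c["image"][135:230,380:500],None,fx=5,fy=5,interpolation=cv2.INTER_CUBIC))
c=np.load("pics/l.npz");P=cloud(c,c["T"]);q=P.reshape(-1,3);g=c["image"].min(2).reshape(-1);k=(q[:,2]>.009)&(q[:,2]<.016)&(abs(q[:,0]-.386)<.06)&(abs(q[:,1]-.35)<.14)&(g>120)
r=cv2.minAreaRect(q[k][:,:2].astype(np.float32)*1000);print(k.sum(),r)
E
```

```text
l 54.08 [0.3874 0.3507 0.0614]
54.125
10129 ((387.7428283691406, 349.1644287109375), (232.11288452148438, 20.006515502929688), 77.05701446533203)
```

View pics/l.png

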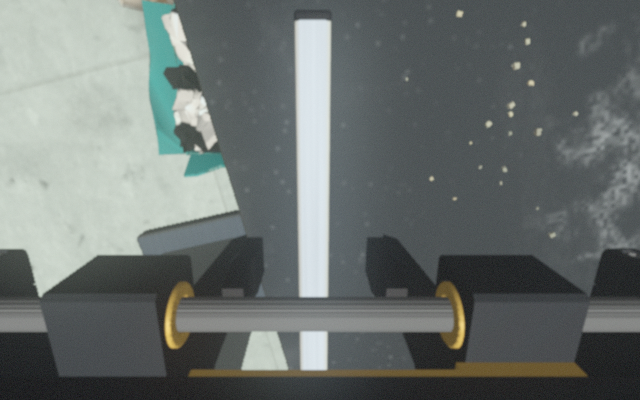

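View pics/l2.png

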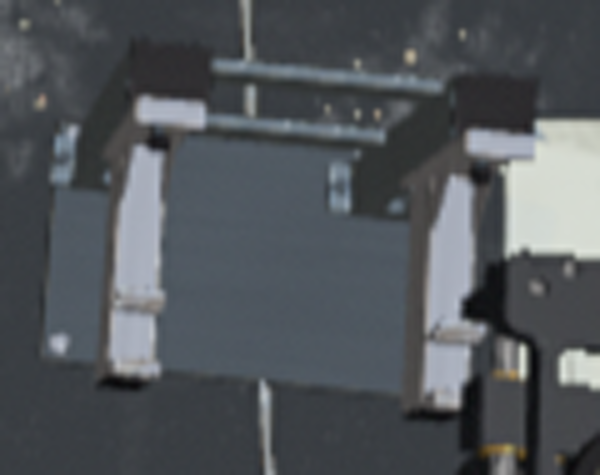

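```bash
python3 - <<'E'
from z import *
d=np.pi/2
manip.move_linear([.3868,.350,.0045],rate=.12)
manip.set_gripper(0,35)
s=manip.state();print(s["clock"],s["tool_pos"].round(4),s["gripper_width"],s["contact_force"].round(1))
zr=s["tool_pos"][2]
o=rv(d,d+YAW,-1)
manip.move_pose([.38,.27,.40],o)
manip.move_pose([.39,-.22,.40],o)
M=FOOT-XD*.108+YD*.0805
manip.move_pose([M[0],M[1],.20],o)
manip.dwell(.1)
s=manip.state();print(s["clock"],s["tool_pos"].round(4),M.round(4),s["gripper_width"],s["contact_force"].round(1))
np.save("m.npy",np.r_[M,zr])
snap("m")
E
```

```text
55.3083 [0.387  0.3502 0.0049] 0.01908118597782057 [-0.5 -0.3  2.4]
59.625 [ 0.509  -0.2737  0.2027] [ 0.508  -0.2732  0.14  ] 0.019482252287611267 [-0.4 -0.2 -0.8]
m 59.62 [ 0.509  -0.2737  0.2027]
```

View pics/m.png

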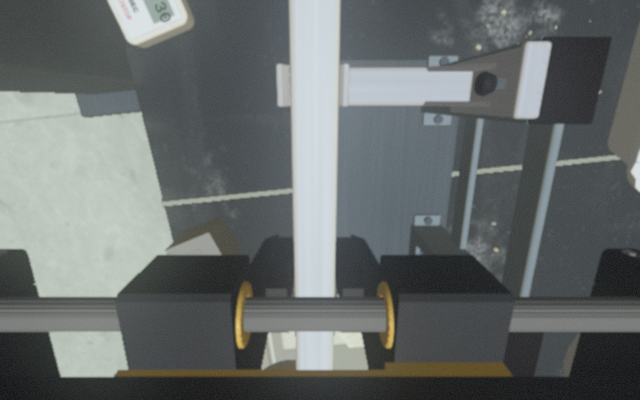

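```bash
python3 - <<'E'
from z import *
m=np.load("m.npy");f0=manip.state()["contact_force"]
zt=.126+m[3]
manip.move_linear([m[0],m[1],zt+.012],rate=.12)
s=manip.state();print(s["clock"],s["tool_pos"].round(4),(s["contact_force"]-f0).round(1))
for z in(zt+.004,zt+.001):
    manip.move_linear([m[0],m[1],z],rate=.06)
    s=manip.state();f=s["contact_force"]-f0;print(round(s["clock"],2),s["tool_pos"].round(4),zt.round(4),f.round(1))
    if f[2]>6:break
E
```

```text
60.3 [ 0.5082 -0.2734  0.1434] [ 0.5  0.4 -0.5]
60.58 [ 0.508  -0.2732  0.135 ] 0.1309 [-0.2 -0.4  0.7]
60.83 [ 0.5079 -0.2732  0.1319] 0.1309 [-0.4  0.6  0.3]
```

```bash
python3 - <<'E'
from z import *
m=np.load("m.npy")
manip.move_linear([m[0],m[1],.126+m[3]],rate=.03)
s=manip.state();print(s["contact_force"].round(1))
manip.set_gripper(.045)
manip.move_linear([m[0],m[1],.26],rate=.2)
from cell import cams
manip.move_pose([.40,-.23,.36],rv(np.pi/2,np.pi/2+YAW,-1))
c=cams.capture("top");np.savez("pics/n_top.npz",**c)
cv2.imwrite("pics/n2.png",cv2.resize(c["image"][135:280,340:500],None,fx=4,fy=4,interpolation=cv2.INTER_CUBIC))
s=snap("n")
P=cloud(c);q=P[140:240,380:500].reshape(-1,3);r=np.c_[(q-FOOT)@XD,(q-FOOT)@YD,q[:,2]]
k=(abs(r[:,0]+.108)<.012)&(r[:,1]>-.06)&(r[:,1]<.22)&(r[:,2]>.11)&(r[:,2]<.16)
for a in(-.03,0,.04,.12,.16,.19):
    kk=k&(abs(r[:,1]-a)<.01)&(abs(r[:,0]+.108)<.007);print(a,kk.sum(),np.median(r[kk],0).round(4) if kk.any() else "")
E
```

```text
[ 0.4  0.  -1.8]
n 63.13 [ 0.4001 -0.2299  0.3577]
-0.03 0 
0 1 [-0.1011 -0.0052  0.1402]
0.04 0 
0.12 43 [-0.1082  0.1203  0.1393]
0.16 42 [-0.1078  0.1601  0.1392]
0.19 48 [-0.108   0.1909  0.1389]
```

View pics/n2.png

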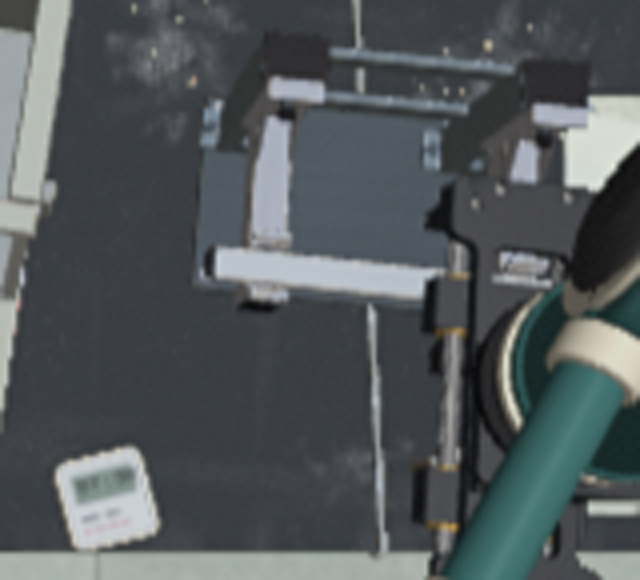

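View pics/n.png

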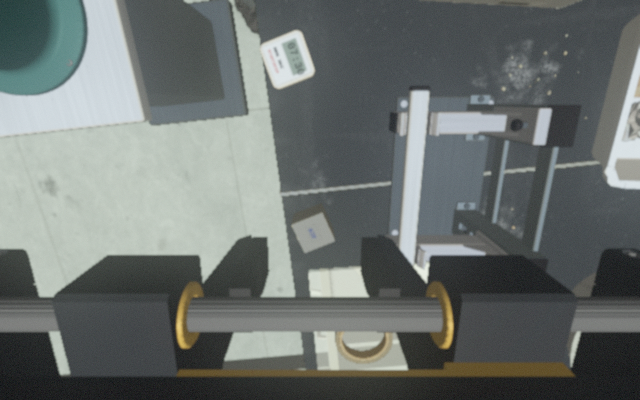

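```bash
python3 - <<'E'
from h import *
c=np.load("pics/n.npz");q=cloud(c,c["T"]).reshape(-1,3);r=np.c_[(q-FOOT)@XD,(q-FOOT)@YD,q[:,2]]
for a in(-.03,-.02,0,.02,.04,.08,.12,.16,.19):
    kk=(abs(r[:,1]-a)<.008)&(abs(r[:,0]+.108)<.02)&(r[:,2]>.12)&(r[:,2]<.16);print(a,kk.sum(),np.median(r[kk],0).round(4) if kk.any() else "")
# knobs in l_top and fitted
c=np.load("pics/l_top.npz");q=cloud(c).reshape(-1,3);g=c["image"].max(2).reshape(-1);r=np.c_[(q-FOOT)@XD,(q-FOOT)@YD,q[:,2]]
for a in(0,.16):
    kk=(abs(r[:,1]-a)<.02)&(r[:,0]>-.045)&(r[:,0]<-.012)&(r[:,2]>.14)&(r[:,2]<.182)&(g<75);print("knob",a,kk.sum(),np.percentile(r[kk],[5,50,95],axis=0).round(4).tolist() if kk.any() else "")
    kk=(abs(r[:,1]-a)<.02)&(r[:,0]>-.018)&(r[:,0]<.004)&(r[:,2]>.183)&(r[:,2]<.196)&(g>150);print("edge",a,kk.sum(),np.median(r[kk],0).round(4))
E
```

```text
-0.03 0 
-0.02 0 
0 192 [-0.0929  0.0012  0.1388]
0.02 242 [-0.1072  0.0193  0.1385]
0.04 224 [-0.1078  0.04    0.1385]
0.08 243 [-0.1078  0.0801  0.1385]
0.12 268 [-0.108   0.1205  0.1386]
0.16 635 [-0.1086  0.1603  0.1388]
0.19 327 [-0.1079  0.1906  0.1386]
knob 0 19 [[-0.018, -0.0095, 0.1424], [-0.0155, 0.0001, 0.1621], [-0.0133, 0.0123, 0.1694]]
edge 0 59 [-0.0063 -0.0002  0.1885]
knob 0.16 13 [[-0.0185, 0.1563, 0.1625], [-0.0153, 0.1615, 0.1646], [-0.0126, 0.1653, 0.168]]
edge 0.16 58 [-0.0074  0.1599  0.1889]
```

```bash
python3 - <<'E'
from z import *
from cell import cams
manip.move_pose([.40,-.12,.42],rv(np.pi/2,np.pi/2+YAW,-1))
c=cams.capture("top");np.savez("pics/o_top.npz",**c)
cv2.imwrite("pics/o2.png",cv2.resize(c["image"][135:280,360:500],None,fx=4,fy=4,interpolation=cv2.INTER_CUBIC))
print(manip.state()["clock"])
E
```

```text
63.8
```

View pics/o2.png

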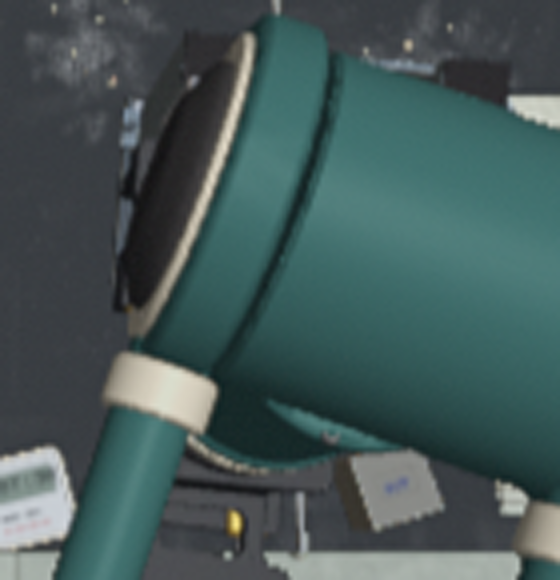

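```bash
python3 - <<'E'
from z import *
from cell import cams
j=np.array(manip.state()["joint_pos"]);j[0]=.45;manip.set_joints(j)
c=cams.capture("top");np.savez("pics/p_top.npz",**c)
cv2.imwrite("pics/p2.png",cv2.resize(c["image"][135:280,340:500],None,fx=4,fy=4,interpolation=cv2.INTER_CUBIC))
print(manip.state()["clock"])
q=cloud(c).reshape(-1,3);r=np.c_[(q-FOOT)@XD,(q-FOOT)@YD,q[:,2]]
for a in(-.03,0,.04,.12,.16,.19):
    kk=(abs(r[:,1]-a)<.01)&(abs(r[:,0]+.108)<.007)&(r[:,2]>.12)&(r[:,2]<.16);print(a,kk.sum(),np.median(r[kk],0).round(4) if kk.any() else "")
E
```

```text
65.0833
-0.03 43 [-0.1082 -0.0287  0.1391]
0 43 [-0.1076 -0.0002  0.1392]
0.04 43 [-0.1084  0.0403  0.1388]
0.12 43 [-0.1086  0.122   0.139 ]
0.16 42 [-0.1078  0.16    0.1389]
0.19 48 [-0.1082  0.191   0.1388]
```

View pics/p2.png

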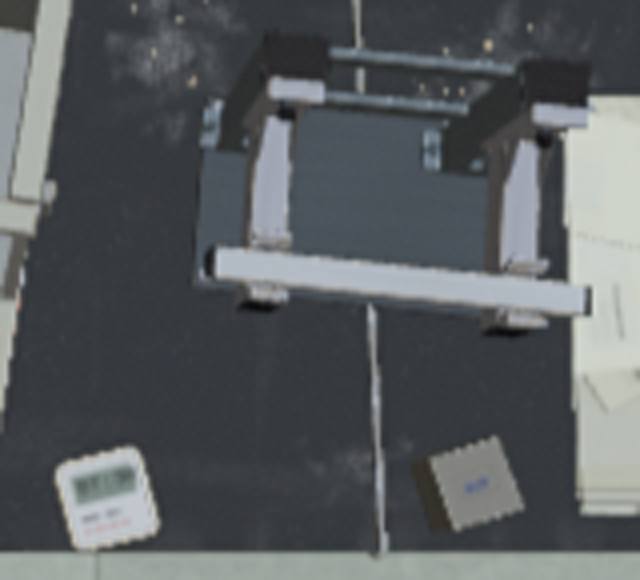

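The picture shows the rail lying in both cups, level end to end. Both brackets match, with knobs at about (285,110) and (543,138). The timer and mortar cube are in their original places.

```bash
python3 -c "
from cell import order,manip
order.close_job();print(manip.state()['clock'])"
```

```text
the job is handed in; nothing more can be done
the job is handed in; nothing more can be done
```

The loose bracket is in the two top slots of the bare upright, the rail lies across both cups, and I handed the job in at about 65 s of the 72 s allowed.

**How it went:**
- **First attempt:** the bracket pitched nose-down in the grip and did not hook. I withdrew it, set it level on the bench in front of the rack, and gripped it again at 60 N.
- **Second attempt:** an early descent caught on the slots again. I then worked it down with small sideways motions, which hooked the tabs.
- **Pressing home:** I released the bracket and pressed on its top edge, up to about 35 N, which is a little above the 10–30 N given. It stopped moving at its home height from about 12 N.
- **Rail:** I laid it in both cups and let go.

**Last checks:**
- The bracket's top edge is at 188.5 mm and the fitted one's at 188.9 mm, against a nominal 188 mm.
- The two catch knobs stand equally far out (15.5 and 15.3 mm in front of the post). That is my only sign that the catch snapped in; I did not test it by lifting the bracket.
- The rail's top is 139 mm above the bench from end to end (nominal 138 mm), and it sits centred in both cups.
- The timer and mortar cube look unmoved. I did not look at the two weights again, but the gripper worked nowhere near them after picking up the bracket.
- One of the last top pictures was blocked by the arm, so I moved it aside and took another, which was clear.

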